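Spin-check a dust extractor's impeller and shut its flap

ROBOT

A 6-joint arm with a two-finger parallel gripper is mounted at the origin on a cart in front of the work surface, level with it; the furniture and walls round the work are solid. World frame = base frame: x ahead of the robot, y to its left, z up, the work surface at z = 0. Lengths are in m, angles in rad, forces in N, time in s.
With the tool pointing down it reaches from about 0.375 to 0.9 m from the base axis. Payload 3.1 kg.
Tool frame: the origin (TCP) lies on the centre line of the jaws, within the pads' length; the fingertips stand 11 mm ahead of it and the grasp point (between the pads) lies 8 mm behind it; x points along the fingers, y is the direction in which the jaws open and shut, and the axes are right-handed (so a half turn about x gives the same grasp; the last joint's range is limited). The gripper opens to 87 mm and grips with 3 to 60 N. Pads are 19 mm wide; open, the fingers measure 117 mm over their backs; the gripper's body (75 mm by 190 mm) begins 51 mm behind the grasp point.
Start: joints at [-1.363, 0.527, 1.433, -0, 1.181, -0.178], TCP at [0.236, -0.579, 0.234] pointing down, gripper open.
Joint ranges: [-3.08, 3.08], [-0.75, 2.2], [0.22, 2.44], [-1.43, 4.57], [0, 2.65], [-2.85, 2.85]. Speed limits (rad/s): [2.79, 2.79, 3.14, 3.14, 3.14, 3.14].

INTERFACE

Orientations are given as a unit quaternion [x, y, z, w].
In Python, from rig import robot, camera, camera_info gives the robot as it stands.
- The arm moves only by the shell command python3 -m inch 'ROWS' [FORCE]. ROWS is JSON, a list that holds one entry, the list of rows, each a list of 5 numbers: the shift along the tool's x, y, z in cm, then the turn about the tool's x in rad, then the opening, from 0 (shut) to 1 (fully open). A call has 1 to 8 rows; each row shifts and turns the pose as measured when the row begins, along the tool's axes as they then stand; what a row does not reach is not made up. A row lasts 1/12 s, in which the tool goes at most 41.7 mm and 7.16 degrees, less where a joint would pass 70% of its speed; a pose out of reach is approached as far as the arm can. A call with a gripper value outside its range is refused whole. The fingers move at their own pace and stop on an object; FORCE is the grip in N (left out, the last holds). Time passes only in rows, so rows that do not move let the fingers close. It gives the time, the measured TCP pose, the force and the opening at its end, in the units of the state.
- robot.get_obs(): the state, without advancing time (a new reading comes with each control period).
- camera(name): name is "scene" or "top"; returns the picture (420x560x3 uint8, red, green, blue); there is no depth.
- camera_info(name): a dict with "camera_matrix" (3x3 intrinsics, pixels), "rvec" (rotation vector, rad) and "tvec" (3), from world to camera coordinates, as OpenCV has them. Camera axes: x right, y down, z forward; pixel columns grow to the right and rows downward; lengths in m; the calibration is good to about 2 mm. A picture is of the moment at which its call begins. camera_info takes no time and is no camera call.
- robot.hand_in(): hands the job in, once; it reports no verdict.
The state is a dict: "time": time; "q": joint angles; "joint_velocities": joint speeds; "joint_torque": joint torques, N m; "position": TCP position; "tool_rot": TCP orientation; "ft_force": force on the tool from outside, world axes, zero at the start; "moment": the same for the moment, N m; "grip_width": finger opening in m.
Only numpy, scipy, OpenCV 4.12 (cv2) and the standard library are available. Lean on these libraries where they do the work, as an engineer would, in place of code of your own. Each camera call takes 0.05 s, during which the arm holds its last target. There are 200 camera calls.

TASK

A jar was left standing in the open intake of the dust extractor, between the vanes of its impeller. Lift it out and stand it upright in the free half of the wooden tray; then spin the impeller by hand, either way, so that it runs on freely by itself and turns at least one and a half turns in all, and let it come to rest. Only then ease the spring flap down by its bar, without letting it slam, until it is fully shut, and leave the other jars and bottles where they stand.

Things in the scene. Friction and masses are not known exactly. Their poses are not given: they have to be found in the camera images.
- extractor: grey painted dust extractor, a box 190 (x) x 200 (y) x 60 mm, fixed to the table. Origin: centre of its underside; x points to its rear (the hinge side), z up. Its top has a round open intake well, 176 mm in diameter, concentric with the origin, whose floor is 15 mm above the table. A black outlet spigot 60 mm in diameter sticks out 30 mm from its +y side
- hub (a point): on the impeller's axis (the extractor's axis), level with the vanes' tops, 53 mm above the table. The hub is 30 mm in diameter, its top 57 mm above the table. Three straight radial vanes, 120 degrees apart, reach to 79 mm from the axis; each is 7 mm thick (11 mm at its round tip) and spans the heights 21 to 53 mm above the table
- vane (a point): on the middle of the top edge of one vane, 60 mm from the axis; at the start this is the vane nearest the robot (the extractor's -x side), the others are 120 degrees either side of it. It turns with the impeller
- impeller (a joint): turning angle of the impeller in rad, counted on over many turns; grows anticlockwise seen from above. Starts within 0.12 of 0 (at 0 the vane of vane points to the extractor's -x). Vertical axis, light: pushed at a vane with closed fingers and let go at 5 rad/s it runs on for about a turn and stops after 2 to 5 s; it may be pushed again
- flap (a joint): opening angle of the flap in rad: 0 shut flat over the intake, 1.75 fully open. Aluminium plate 186 x 192 x 3 mm, 0.26 kg, hinged along the extractor's rear edge. It starts open, leaning a little back past upright, where it stays by its weight; brought forward to 1.2 rad or less, its light spring and its weight pull it shut with up to 3 N at the bar and it slams if let go
- flap_hinge (a point): middle of the flap's hinge axis, 87 mm behind the extractor's axis and 66 mm above the table; the axis runs along the extractor's y
- flap_bar (a point): middle of the flap's round grab bar: 12 mm thick, 96 mm long, parallel to the hinge, 160 mm along the flap from the hinge, 48 mm off its outer face on a leg at each end. Flap shut: 114 mm above the table, near the front. Open: 76 mm behind the hinge, 215 mm above the table, the flap on its robot side. y along the bar, z away from the flap. Pinch it from above; it turns between the fingers
- jar_centre (a point): centre (half-way up) of the jar to be moved: clear glass with a white lid, 50 mm in diameter, 80 mm tall, 0.14 kg; z is its upright axis. It starts on the floor of the intake well, 15 mm above the table, in the gap between two vanes on the robot's side, so its top is 95 mm above the table
- tray: fixed shallow tray of light wood, 170 (x) x 120 (y) x 22 mm, walls 6 mm thick, inner floor 6 mm above the table. Origin: centre of its underside; x along its length, away from the robot. A jar stands in its far (+x) half
- tray_free (a point): on the inner floor of the tray, in the middle of its free near half (35 mm from the tray's centre)
- tray_jar: bystander: jar with a white lid, 63 mm in diameter, 72 mm tall, standing in the tray's far half; origin at the centre of its underside
- stopper_bottle: bystander: small round glass bottle with stopper, 47 mm in diameter, 81 mm tall, on the table; origin at the centre of its underside
- yellow_bottle: bystander: small bottle with a tall yellow cap, 34 mm in diameter, 94 mm tall, on the table; origin at the centre of its underside

How it is judged:
On the way, in this order (a step that is already met when the one before it is completed fails the run):
1. the jar stands upright and let go in the tray (x of jar_centre in the frame of tray between -0.07 and 0.02 m and y of jar_centre in the frame of tray between -0.05 and 0.05 m and z of jar_centre in the frame of tray below 0.052 m and angle between jar_centre's own z axis and vertical below 0.12 rad and contact force between the fingers and jar below 0.1 N), for 0.2 s.
2. the impeller runs on by itself, untouched, faster than 1 rad/s ((velocity of joint impeller above 1 rad/s or velocity of joint impeller below -1 rad/s) and contact force between anything else and impeller below 0.1 N), for 0.4 s.
3. the impeller has come to rest, untouched, at least 1.4 turns from where it began ((value of joint impeller above 8.8 rad or value of joint impeller below -8.8 rad) and velocity of joint impeller between -0.1 and 0.1 rad/s and contact force between anything else and impeller below 0.1 N), for 0.2 s.
4. the flap is shut (value of joint flap below 0.05 rad), for 0.2 s.
At the end, for the whole second after the job is handed in: The flap is shut to within 0.05 rad, the impeller is at rest, and the jar stands upright (within 0.12 rad), still, on the floor of the tray in its free half (value of joint flap below 0.05 rad and velocity of joint impeller between -0.1 and 0.1 rad/s and x of jar_centre in the frame of tray between -0.07 and 0.02 m and y of jar_centre in the frame of tray between -0.05 and 0.05 m and z of jar_centre in the frame of tray below 0.052 m and angle between jar_centre's own z axis and vertical below 0.12 rad and linear speed of jar below 0.02 m/s); the robot touches nothing.
It fails at once if the flap slams: it falls faster than 2 rad/s at any opening between 1.4 and 0.15 rad (value of joint flap between 0.15 and 1.4 rad and velocity of joint flap below -2 rad/s).
It fails at once if the flap is brought down over a turning impeller (value of joint flap below 1.2 rad and (velocity of joint impeller above 0.3 rad/s or velocity of joint impeller below -0.3 rad/s)).
It fails at once if the jar is tipped over (angle between jar_centre's own z axis and vertical above 0.7 rad).
It fails at once if a bystander jar or bottle is moved more than 25 mm (distance of any of tray_jar, stopper_bottle, yellow_bottle from where it was at the start of the episode above 0.025 m).
It also fails if it takes over 70 s, if anything falls off the work surface, if the arm or the gripper's body presses on something with over 40 N, if the wrist force passes 120 N, or if a joint passes its speed limit or range.

## Working session

There is one attempt and no reset: what is moved stays moved. The work goes in short steps, Python scripts to look and compute and a shell command to move; the robot and the scene stay as the last step left them, time stands still between calls to the robot, and variables do not carry over. Pictures are saved under pics/ and viewed, about 8 in all and at most 12, crops included, and the job is handed in when it is done.

```bash
mkdir -p pics; ls
python3 - <<'E'
from rig import robot, camera, camera_info
import cv2, numpy as np
o=robot.get_obs(); print({k:np.round(v,3).tolist() for k,v in o.items()})
for n in ("scene","top"):
    im=camera(n); cv2.imwrite(f"pics/{n}0.png",im[:,:,::-1])
    i=camera_info(n); print(n,np.round(i["camera_matrix"],1).tolist(),i["rvec"],i["tvec"])
E
```

```text
pics
{'time': 0.0, 'q': [-1.363, 0.528, 1.434, -0.0, 1.181, -0.178], 'joint_velocities': [-0.0, -0.001, -0.002, 0.001, 0.001, 0.001], 'joint_torque': [0.002, -44.003, -17.659, 0.063, 0.058, -0.0], 'position': [0.236, -0.578, 0.233], 'tool_rot': [-0.694, -0.137, 0.694, -0.135], 'ft_force': [0.436, -0.183, -0.177], 'moment': [0.002, 0.023, -0.023], 'grip_width': 0.087}
scene [[448.2, 0.0, 280.5], [0.0, 448.2, 206.9], [0.0, 0.0, 1.0]] [ 2.36374217 -0.7546501   0.24589962] [-0.50082728  0.27536677  0.74077054]
top [[382.2, 0.0, 277.8], [0.0, 382.2, 210.0], [0.0, 0.0, 1.0]] [ 2.1744265  -2.11915097  0.17424822] [-0.07936768  0.59350544  0.84039854]
```

View pics/scene0.png

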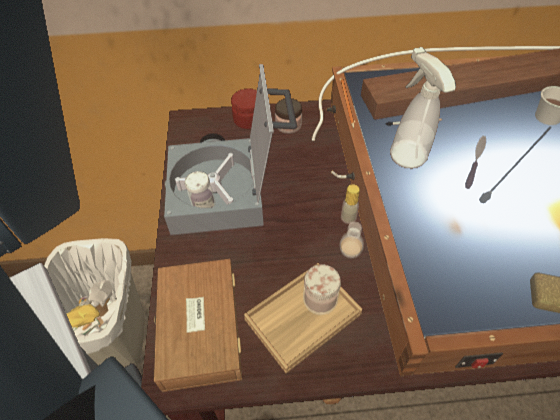

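View pics/top0.png

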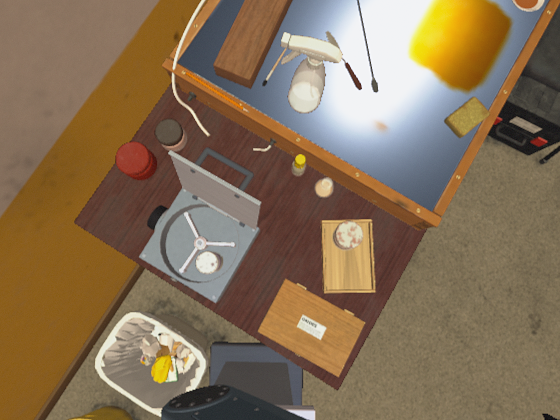

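The scene view shows the open extractor (centre about 205,190), the jar between vanes at (200,188), and the tray at (303,315). In the top view the hub is at (201,243), the jar lid at (208,262), and the tray's corners are near (322,221), (373,220), (375,292) and (323,292). I'll enlarge the top view and compute positions.

```bash
cat > h.py <<'E'
import cv2, numpy as np
from rig import robot, camera, camera_info
def cam(n):
    i=camera_info(n); R=cv2.Rodrigues(np.array(i["rvec"],float))[0]
    return np.array(i["camera_matrix"],float),R,np.array(i["tvec"],float).ravel()
def ray(n,px):
    K,R,t=cam(n); return -R.T@t, R.T@np.linalg.solve(K,[px[0],px[1],1.])
def onz(n,px,z):
    c,d=ray(n,px); return c+d*(z-c[2])/d[2]
def proj(n,p):
    K,R,t=cam(n); q=K@(R@np.asarray(p,float)+t); return q[:2]/q[2]
E
python3 - <<'E'
from h import *
im=cv2.imread("pics/top0.png")[140:310,130:390]
cv2.imwrite("pics/top0c.png",cv2.resize(im,None,fx=3,fy=3,interpolation=cv2.INTER_CUBIC))
p=lambda px,z:print(px,z,np.round(onz("top",px,z),3))
p((201,243),.057);p((208,262),.095)
for c in [(322,221),(373,220),(375,292),(323,292)]: p(c,.022)
p((300,160),.094);p((324,187),.05);p((348,234),.078)
print(ray("top",(278,210)),ray("scene",(280,207)))
E
```

```text
(201, 243) 0.057 [0.514 0.107 0.057]
(208, 262) 0.095 [0.471 0.083 0.095]
(322, 221) 0.022 [ 0.575 -0.17   0.022]
(373, 220) 0.022 [ 0.581 -0.291  0.022]
(375, 292) 0.022 [ 0.413 -0.294  0.022]
(323, 292) 0.022 [ 0.41  -0.173  0.022]
(300, 160) 0.094 [ 0.702 -0.111  0.094]
(324, 187) 0.05 [ 0.652 -0.17   0.05 ]
(348, 234) 0.078 [ 0.541 -0.221  0.078]
(array([ 0.46110787, -0.05694431,  0.92138728]), array([ 0.15142618, -0.00868688, -0.98843062])) (array([ 0.27540614, -0.49808879,  0.74260005]), array([ 0.3497354 ,  0.51911042, -0.77987867]))
```

View pics/top0c.png

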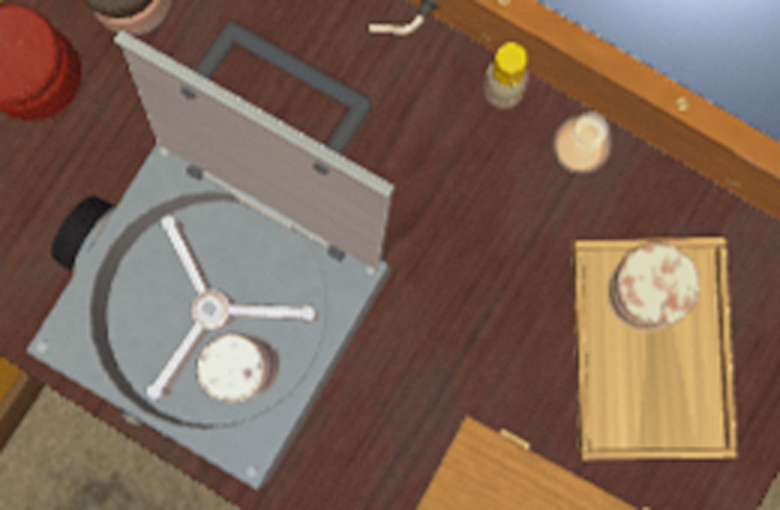

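The crop (u,v at 3x) shows the hub at (211,309), the lid centre at (231,368), and the vane tips at (157,391), (168,222) and (308,314). The extractor's top corners are (30,350), (258,487), (386,268) and (160,152). The bar ends are near (232,30) and (365,105).

Run:
```python
from h import *
from scipy.spatial.transform import Rotation as Rt
f=lambda u,v:(130+u/3-.33,140+v/3-.33)
g=lambda u,v,z:onz("top",f(u,v),z)
hub=g(211,309,.057);print("hub",hub.round(4)); jar=g(231,368,.095);print("jar",jar.round(4))
C=[g(*c,.06) for c in [(30,350),(258,487),(386,268)]]
print("corners",np.round(C,3).tolist(),"mid",((C[0]+C[2])/2).round(3))
ey=C[0]-C[1];ex=C[2]-C[1];print("yaw",np.arctan2(ey[1],ey[0])-np.pi/2,np.arctan2(ex[1],ex[0]),np.linalg.norm(ey),np.linalg.norm(ex))
for t in [(157,391),(168,222),(308,314)]:
    d=g(*t,.053)-hub; print("vane",np.degrees(np.arctan2(d[1],d[0])),np.hypot(*d[:2]))
b=[g(232,30,.215),g(365,105,.215)];print("bar",np.round(b,3).tolist())
T=[g(*c,.022) for c in [(575,240),(725,238),(736,456),(583,459)]];T0=np.mean(T,0);print("tray",T0.round(4),np.round(T,3).tolist())
e=(T[0]+T[1]-T[2]-T[3])/2;print("tray yaw",np.arctan2(e[1],e[0]),"free",(T0-e/np.linalg.norm(e)*.035).round(4))
o=robot.get_obs();R=Rt.from_quat(o["tool_rot"]).as_matrix();print(R.round(3));p=np.array(o["position"])
print("to jar tool cm",(R.T@(np.array([jar[0],jar[1],.2])-p)*100).round(1))
```

```text
hub [0.5144 0.1093 0.057 ]
jar [0.4705 0.0855 0.095 ]
corners [[0.48, 0.241, 0.06], [0.385, 0.067, 0.06], [0.548, -0.021, 0.06]] mid [0.514 0.11  0.06 ]
yaw -0.500746726014984 -0.4960624792943291 0.1983064657221264 0.18560545568709047
vane 148.71463174488892 0.07232193124065382
vane 29.52965486188863 0.07540764733009504
vane -91.30105726798051 0.07247663657052816
bar [[0.682, 0.075, 0.215], [0.636, -0.011, 0.215]]
tray [ 0.4961 -0.2313  0.022 ] [[0.578, -0.168, 0.022], [0.583, -0.287, 0.022], [0.414, -0.294, 0.022], [0.409, -0.176, 0.022]]
tray yaw 0.04088350771952262 free [ 0.4611 -0.2327  0.022 ]
[[-0.     0.377 -0.926]
 [ 0.002 -0.926 -0.377]
 [-1.    -0.002 -0.   ]]
to jar tool cm [  3.4 -52.6 -46.8]
```

```bash
python3 -m inch '[[[0,-2.9,-2.6,0,1],[0,-2.9,-2.6,0,1],[0,-2.9,-2.6,0,1],[0,-2.9,-2.6,0,1],[0,-2.9,-2.6,0,1],[0,-2.9,-2.6,0,1],[0,-2.9,-2.6,0,1],[0,-2.9,-2.6,0,1]]]' 15
cat > s.py <<'E'
import sys
from h import *
from scipy.spatial.transform import Rotation as Rt
o=robot.get_obs();R=Rt.from_quat(o["tool_rot"]).as_matrix();p=np.array(o["position"])
print("t",round(o["time"],2),"p",p.round(4),"w",round(o["grip_width"],4),"f",np.round(o["ft_force"],1),"q6",np.round(o["q"][5],2),"yhead",round(np.degrees(np.arctan2(R[1,1],R[0,1])),1),"down",R[:,0].round(3))
if len(sys.argv)>3:
    print("tool cm",(R.T@(np.array(list(map(float,sys.argv[1:4])))-p)*100).round(2))
E
python3 s.py .4705 .0855 .2
```

```text
time: 0.77
position: [0.341, -0.2821, 0.2278]
tool_rot: [-0.694, -0.131, 0.696, -0.131]
ft_force: [2.0, 0.3, -0.4]
grip_width: 0.0871
t 0.77 p [ 0.341  -0.2821  0.2278] w 0.0871 f [ 2.   0.3 -0.4] q6 0.26 yhead -68.7 down [-0.002 -0.001 -1.   ]
tool cm [  2.72 -29.52 -25.45]
```

```bash
python3 -m inch '[[[0.3,-3,-2.6,0,1],[0.3,-3,-2.6,0,1],[0.3,-3,-2.6,0,1],[0.3,-3,-2.6,0,1],[0.3,-3,-2.6,0,1],[0.3,-3,-2.6,0,1],[0.3,-3,-2.6,0,1],[0.3,-3,-2.6,0,1]]]' >/dev/null;  python3 -m inch '[[[0.1,-3,-2.6,0,1],[0,-2,-2,0,1],[0,0,0,0.12,1],[0,0,0,0.12,1],[0,0,0,0.1,1],[0,0,0,0,1]]]'; python3 s.py .4705 .0855 .074
```

```text
time: 1.93
position: [0.4747, 0.1091, 0.1989]
tool_rot: [-0.706, -0.01, 0.708, -0.01]
ft_force: [0.1, 0.3, -0.8]
grip_width: 0.0869
t 1.93 p [0.4747 0.1091 0.1989] w 0.0869 f [ 0.1  0.3 -0.8] q6 1.54 yhead -88.4 down [-0.003  0.001 -1.   ]
tool cm [12.49  2.36  0.44]
```

```bash
python3 -m inch '[[[2,1.2,0.2,0,1],[2,1.2,0.2,0,1],[2.5,0,0,0,1],[2.5,0,0,0,1],[2,0,0,0,1],[1,0,0,0,1],[0.4,0,0,0,1],[0,0,0,0,1]]]' ; python3 s.py .4705 .0855 .074
python3 - <<'E'
from h import *
a=camera("top")[180:310,140:260,::-1]; b=camera("scene")[110:240,140:300,::-1]
cv2.imwrite("pics/p1.png",np.hstack([cv2.resize(a,(360,390),interpolation=2),cv2.resize(b,(440,390),interpolation=2)]))
E
```

```text
time: 2.6
position: [0.474, 0.0832, 0.0712]
tool_rot: [0.708, 0.017, -0.706, 0.017]
ft_force: [-0.0, 1.7, 5.0]
grip_width: 0.0872
t 2.6 p [0.474  0.0832 0.0712] w 0.0872 f [-0.   1.7  5. ] q6 1.46 yhead -87.2 down [ 0.004  0.001 -1.   ]
tool cm [-0.28 -0.25  0.34]
```

View pics/p1.png

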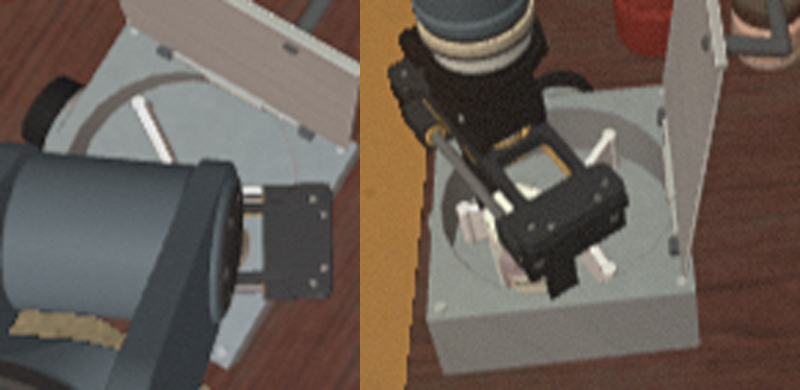

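The jar sits between the fingers. The 5 N upward suggests a fingertip may be touching the box top, so I'll raise 4 mm, centre and close.

```bash
python3 -m inch '[[[-0.4,-0.2,0.3,0,1],[0,0,0,0,1],[0,0,0,0,0.3],[0,0,0,0,0.3],[0,0,0,0,0.3],[0,0,0,0,0.3],[0,0,0,0,0.3],[0,0,0,0,0.3]]]' 15; python3 s.py .4705 .0855 .074
```

```text
time: 3.37
position: [0.4727, 0.0852, 0.0804]
tool_rot: [0.711, 0.018, -0.703, 0.018]
ft_force: [0.6, 0.7, 0.4]
grip_width: 0.0548
t 3.37 p [0.4727 0.0852 0.0804] w 0.0548 f [0.6 0.7 0.4] q6 1.46 yhead -87.1 down [ 0.012 -0.    -1.   ]
tool cm [ 0.64 -0.04  0.22]
```

```bash
python3 -m inch '[[[0.5,0,0.2,0,0.65],[0,0,0,0,0.65],[0,0,0,0,0.2],[0,0,0,0,0.2],[0,0,0,0,0.2],[0,0,0,0,0.2]]]' 15; python3 s.py .4705 .0855 .074
```

```text
time: 3.87
position: [0.4701, 0.0851, 0.0745]
tool_rot: [0.711, 0.018, -0.703, 0.018]
ft_force: [0.2, -0.4, 0.9]
grip_width: 0.0482
t 3.87 p [0.4701 0.0851 0.0745] w 0.0482 f [ 0.2 -0.4  0.9] q6 1.46 yhead -87.1 down [ 0.011  0.    -1.   ]
tool cm [ 0.05 -0.03 -0.04]
```

```bash
python3 -m inch '[[[0,0,0,0,0.2],[-1,0,0,0,0.2],[-1.5,0,0,0,0.2],[-2,0,0,0,0.2],[-2,0,0,0,0.2],[-2,0,0,0,0.2],[-1.5,0,0,0,0.2],[0,0,0,0,0.2]]]'; python3 s.py .461 -.2327 .18
```

```text
time: 4.53
position: [0.4663, 0.085, 0.1755]
tool_rot: [0.707, 0.018, -0.706, 0.018]
ft_force: [0.9, 0.5, -1.3]
grip_width: 0.0477
t 4.53 p [0.4663 0.085  0.1755] w 0.0477 f [ 0.9  0.5 -1.3] q6 1.46 yhead -87.1 down [ 0.001  0.    -1.   ]
tool cm [-0.46 31.71  2.13]
```

```bash
python3 -m inch '[[[0,1.5,0.2,0,0.2],[0,2.5,0.2,0,0.2],[0,2.8,0.2,0,0.2],[0,2.8,0.2,0,0.2],[0,2.8,0.2,0,0.2],[0,2.8,0.2,0,0.2],[0,2.8,0.2,0,0.2],[0,2.8,0.2,0,0.2]]]' >/dev/null; python3 -m inch '[[[0,2.8,0.1,0,0.2],[0,2.8,0.1,0,0.2],[0,2.8,0.2,0,0.2],[0,1.5,0,0,0.2],[0,0,0,0,0.2]]]'; python3 s.py .461 -.2327 .067
```

```text
time: 5.62
position: [0.4563, -0.2338, 0.162]
tool_rot: [-0.703, -0.022, 0.71, -0.017]
ft_force: [0.8, -0.0, -1.7]
grip_width: 0.0476
t 5.62 p [ 0.4563 -0.2338  0.162 ] w 0.0476 f [ 0.8 -0.  -1.7] q6 0.83 yhead -86.8 down [-0.011  0.007 -1.   ]
tool cm [ 9.49 -0.01 -0.57]
```

```bash
python3 -m inch '[[[2,0,-0.2,0,0.2],[2,0,-0.2,0,0.2],[2,0,-0.2,0,0.2],[1.3,0,0,0,0.2],[0.8,0,0,0,0.2],[0.4,0,0,0,0.2],[0,0,0,0,0.2],[0.3,0,0,0,0.2]]]'; python3 s.py .461 -.2327 .0655
```

```text
time: 6.28
position: [0.4583, -0.2273, 0.0658]
tool_rot: [-0.701, -0.024, 0.713, -0.014]
ft_force: [-4.2, 1.3, 17.1]
grip_width: 0.0479
t 6.28 p [ 0.4583 -0.2273  0.0658] w 0.0479 f [-4.2  1.3 17.1] q6 0.84 yhead -87.0 down [-0.017  0.014 -1.   ]
tool cm [ 0.01  0.55 -0.24]
```

Contact with the tray floor; I'll ease off, then release gently and rise.

```bash
python3 -m inch '[[[-0.1,0,0,0,0.2],[0,0,0,0,0.75],[0,0,0,0,0.75],[0,0,0,0,0.8],[0,0,0,0,0.8],[0,0,0,0,0.8],[-2,0,0,0,0.9],[-3,0,0,0,0.9]]]'; python3 s.py; python3 -m inch '[[[-3,0,0,0,0.9],[-3,0,0,0,0.9],[-1,-3.5,-1,0,0.3],[0,-3.8,-1,0,0],[0,-3.8,-1,0,0],[0,-3.8,-1,0,0],[0,-3.8,0,0,0],[0,0,0,0,0]]]'; python3 s.py
python3 - <<'E'
from h import *
a=camera("top")[190:310,300:400,::-1]; b=camera("scene")[230:380,220:380,::-1]
cv2.imwrite("pics/p2.png",np.hstack([cv2.resize(a,(325,390),interpolation=2),cv2.resize(b,(416,390),interpolation=2)]))
E
```

```text
time: 6.95
position: [0.4583, -0.2269, 0.1169]
tool_rot: [-0.7, -0.025, 0.714, -0.013]
ft_force: [0.2, 0.2, -0.4]
grip_width: 0.0753
t 6.95 p [ 0.4583 -0.2269  0.1169] w 0.0753 f [ 0.2  0.2 -0.4] q6 0.84 yhead -87.0 down [-0.02   0.017 -1.   ]
time: 7.62
position: [0.4973, -0.0394, 0.2006]
tool_rot: [0.707, 0.017, -0.706, 0.013]
ft_force: [-0.0, -0.1, 0.1]
grip_width: 0.0466
t 7.62 p [ 0.4973 -0.0394  0.2006] w 0.0466 f [-0.  -0.1  0.1] q6 1.22 yhead -87.6 down [ 0.001  0.006 -1.   ]
```

View pics/p2.png

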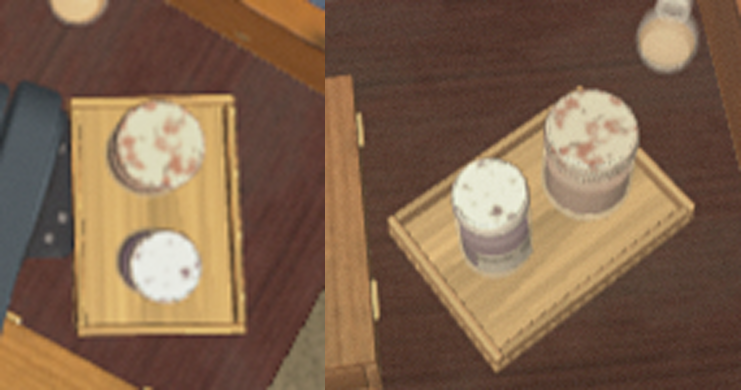

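Top half: the jar lid is at crop (163,265), well inside the tray's near half. The scene view shows it standing upright. Next I'll bring the closed fingers over the gap the jar left, with the gripper's long side parallel to the hinge.

```bash
python3 -m inch '[[[0,-3,0.8,0.12,0],[0,-3,0.8,0.12,0],[0,-3,0.8,0.12,0],[0,-3,0.6,0.12,0],[0,0,0,0.06,0],[0,0,0,0,0]]]'; python3 s.py .4538 .1025 .046;python3 - <<'E'
from h import *
cv2.imwrite("pics/t2.png",camera("top")[:,:,::-1])
E
```

```text
time: 8.22
position: [0.4907, 0.0709, 0.2012]
tool_rot: [0.687, -0.182, -0.679, -0.182]
ft_force: [0.1, 0.4, -0.0]
grip_width: 0.0025
t 8.22 p [0.4907 0.0709 0.2012] w 0.0025 f [ 0.1  0.4 -0. ] q6 2.01 yhead -119.9 down [ 0.01  -0.003 -1.   ]
tool cm [15.47 -0.86  4.93]
```

```bash
python3 -m inch '[[[0.5,-0.5,2.5,0,0],[1,-0.4,2.4,0,0],[3,0,0,0,0],[3,0,0,0,0],[3,0,0,0,0],[2,0,0,0,0],[0,0,0,0,0]]]'; python3 s.py .4538 .1025 .046
python3 - <<'E'
from h import *
a=camera("top")[180:310,140:260,::-1]; b=camera("scene")[110:240,140:300,::-1]
cv2.imwrite("pics/p3.png",np.hstack([cv2.resize(a,(360,390),interpolation=2),cv2.resize(b,(440,390),interpolation=2)]))
E
```

```text
time: 8.85
position: [0.4628, 0.0923, 0.0746]
tool_rot: [0.693, -0.182, -0.674, -0.183]
ft_force: [0.3, 0.2, -0.4]
grip_width: 0.0002
t 8.85 p [0.4628 0.0923 0.0746] w 0.0002 f [ 0.3  0.2 -0.4] q6 2.06 yhead -119.9 down [ 0.026 -0.005 -1.   ]
tool cm [ 2.83 -0.41  1.36]
```

View pics/p3.png

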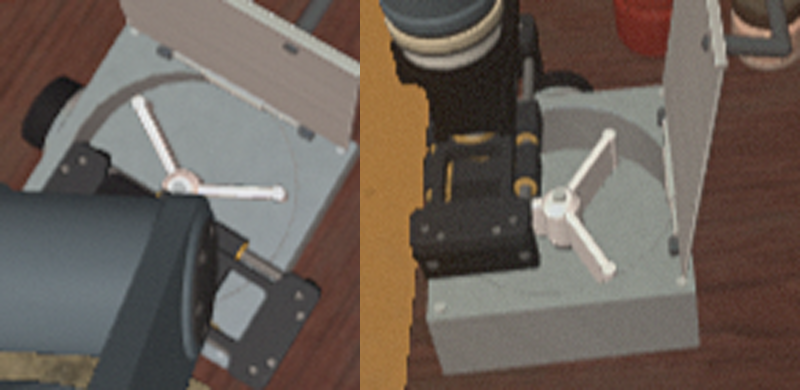

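The vanes are still where they started: the back vane tip is at crop (140,103) and the right one at (283,193). The fingers are over the gap on the robot's side. Now I'll lower and check.

```bash
python3 -m inch '[[[0.5,0,1,0,0],[1.5,-0.2,0,0,0],[0.8,0,0.1,0,0],[0,0,0,0,0]]]'; python3 s.py .4538 .1025 .046
```

```text
time: 9.28
position: [0.4626, 0.0968, 0.0535]
tool_rot: [0.698, -0.182, -0.667, -0.185]
ft_force: [-0.3, 0.3, 0.0]
grip_width: 0.0004
t 9.28 p [0.4626 0.0968 0.0535] w 0.0004 f [-0.3  0.3  0. ] q6 2.08 yhead -120.1 down [ 0.044 -0.006 -0.999]
tool cm [ 0.71 -0.04  1.08]
```

```bash
python3 -c "
from h import *;print(np.round(robot.get_obs()['q'],3))"; python3 -m inch '[[[0.6,0,0,0,0],[0,-2,0,0,0],[0,-3,0,0,0],[-1.5,-2.5,0,0,0],[-4,0,0,0,0],[-3,0,0,0,0]]]'; python3 s.py
cat > imp.py <<'E'
from h import *
# vane angle (ext. frame, mod 120 deg) from bright vane pixels outside hub, top view
hub=np.array([.5144,.1093])
im=camera("top").astype(int); g=im[200:290,150:250]
m=(g.min(2)>175)
v,u=np.nonzero(m); P=np.array([onz("top",(a+150,b+200),.053)[:2] for a,b in zip(u,v)])-hub
r=np.hypot(*P.T); P=P[(r>.03)&(r<.078)]
a=np.arctan2(P[:,1],P[:,0]); z=np.exp(3j*a).mean()
print("t",round(robot.get_obs()["time"],2),"n",len(a),"vane mod120",round(np.degrees(np.angle(z))/3,1),"coh",round(abs(z),2))
E
python3 imp.py; python3 imp.py
```

```text
[-0.028  0.643  1.982 -0.011  0.472  2.079]
time: 9.78
position: [0.495, 0.1598, 0.1334]
tool_rot: [0.693, -0.186, -0.672, -0.183]
ft_force: [0.9, -0.5, 0.1]
grip_width: 0.0005
t 9.78 p [0.495  0.1598 0.1334] w 0.0005 f [ 0.9 -0.5  0.1] q6 2.22 yhead -120.2 down [ 0.028 -0.012 -1.   ]
t 9.83 n 188 vane mod120 -38.2 coh 0.98
t 9.88 n 211 vane mod120 52.2 coh 0.98
```

It is spinning clockwise at about 10 rad/s, untouched. I'll track it while it runs on.

```bash
cat > track.py <<'E'
from h import *
hub=np.array([.5144,.1093])
uu,vv=np.meshgrid(np.arange(150,250),np.arange(200,290))
G=np.array([onz("top",(a,b),.053)[:2] for a,b in zip(uu.ravel(),vv.ravel())])-hub
r=np.hypot(*G.T); ok=(r>.03)&(r<.078); ang=np.arctan2(G[:,1],G[:,0])
prev=-67.8; tot=prev; out=[]
for k in range(75):
    g=camera("top")[200:290,150:250].min(2).ravel()
    a=np.degrees(np.angle(np.exp(3j*ang[ok&(g>175)]).mean()))/3
    tot+=(a-tot+60)%120-60; out.append((round(9.93+k*.05,2),round(tot,1)))
    if k>5 and max(abs(out[-i][1]-tot) for i in range(1,6))<.3: break
print(out[::4],out[-3:])
E
python3 track.py; python3 s.py
```

```text
t 9.88 p [0.4982 0.16   0.1365] w 0.0006 f [ 1.6  0.6 -0.1] q6 2.22 yhead -120.2 down [ 0.039 -0.011 -0.999]Traceback (most recent call last):
  File "track.py", line 4, in <module>
    G=np.array([onz("top",(a,b),.053)[:2] for a,b in zip(uu.ravel(),vv.ravel())])-hub
                ~~~^^^^^^^^^^^^^^^^^^
  File "h.py", line 9, in onz
    c,d=ray(n,px); return c+d*(z-c[2])/d[2]
        ~~~^^^^^^
  File "h.py", line 7, in ray
    K,R,t=cam(n); return -R.T@t, R.T@np.linalg.solve(K,[px[0],px[1],1.])
          ~~~^^^
  File "h.py", line 4, in cam
    i=camera_info(n); R=cv2.Rodrigues(np.array(i["rvec"],float))[0]
ValueError: time passes only in moves, steps and waits
```

```bash
python3 - <<'E'
s=open('track.py').read()
s=s.replace("""G=np.array([onz("top",(a,b),.053)[:2] for a,b in zip(uu.ravel(),vv.ravel())])-hub""","""K,R,t=cam("top"); c=-R.T@t
D=R.T@np.linalg.solve(K,np.stack([uu.ravel(),vv.ravel(),np.ones(uu.size)])); G=(c[:2,None]+D[:2]*(.053-c[2])/D[2]).T-hub""")
open('track.py','w').write(s)
E
python3 track.py; python3 s.py
```

```text
[(9.93, np.float64(-98.2)), (10.13, np.float64(-210.8)), (10.33, np.float64(-313.0)), (10.53, np.float64(-407.8)), (10.73, np.float64(-493.1)), (10.93, np.float64(-570.6)), (11.13, np.float64(-640.9)), (11.33, np.float64(-703.9)), (11.53, np.float64(-760.1)), (11.73, np.float64(-809.9)), (11.93, np.float64(-854.1)), (12.13, np.float64(-892.5)), (12.33, np.float64(-925.5)), (12.53, np.float64(-954.4)), (12.73, np.float64(-978.5)), (12.93, np.float64(-997.7)), (13.13, np.float64(-1012.7)), (13.33, np.float64(-1023.6)), (13.53, np.float64(-1031.4))] [(13.53, np.float64(-1031.4)), (13.58, np.float64(-1032.7)), (13.63, np.float64(-1034.1))]
t 13.63 p [0.4943 0.159  0.1316] w 0.0007 f [0.5 0.2 0.6] q6 2.22 yhead -120.3 down [ 0.027 -0.012 -1.   ]
```

The impeller ran on about 2.7 turns clockwise and has nearly stopped. Next I'll rise and turn the jaws across the bar, with the fingers at 0.44.

```bash
python3 -m inch '[[[-3,0,0,-0.12,0.44],[-3,0,0,-0.12,0.44],[-3,0,0,-0.12,0.44],[-3,0,0,-0.12,0.44],[-3,0,0,-0.12,0.44],[-3,0,0,-0.12,0.44],[-2,0,0,-0.12,0.44],[0,0,0,-0.12,0.44]]]' >/dev/null;python3 -m inch '[[[0,0,0,-0.12,0.44],[0,0,0,-0.12,0.44],[0,0,0,-0.12,0.44],[0,0,0,-0.12,0.44],[0,0,0,-0.1,0.44],[0,0,0,0,0.44]]]'; python3 s.py .660 .030 .30
```

```text
time: 14.8
position: [0.4873, 0.1614, 0.3424]
tool_rot: [0.613, 0.354, -0.601, 0.371]
ft_force: [0.2, -0.3, -0.5]
grip_width: 0.0381
t 14.8 p [0.4873 0.1614 0.3424] w 0.0381 f [ 0.2 -0.3 -0.5] q6 0.61 yhead -28.4 down [ 0.026 -0.012 -1.   ]
tool cm [ 4.85 21.3   3.37]
```

```bash
sed -i 's/range(75)/range(4)/' track.py; python3 track.py
```

```text
[(9.93, np.float64(-78.0))] [(9.98, np.float64(-77.9)), (10.03, np.float64(-78.0)), (10.08, np.float64(-77.9))]
```

The impeller is at rest. Moving over the bar.

```bash
python3 -m inch '[[[0,3,0.5,0,0.44],[0,3,0.5,0,0.44],[0,3,0.5,0,0.44],[0,3,0.5,0,0.44],[0,3,0.5,0,0.44],[0,3,0.5,0,0.44],[0,2.5,0.4,0,0.44],[0,0,0,0,0.44]]]'>/dev/null; python3 s.py .660 .030 .211;  python3 - <<'E'
from h import *
a=camera("top")[130:260,150:290,::-1]; b=camera("scene")[20:240,180:340,::-1]
cv2.imwrite("pics/p4.png",np.hstack([cv2.resize(a,None,fx=3,fy=3,interpolation=2),cv2.resize(b,(284,390),interpolation=2)]))
print(proj("top",(.658,.031,.215)),proj("scene",(.658,.031,.215)))
E
```

```text
t 15.67 p [0.6555 0.0285 0.3461] w 0.0383 f [ 0.6  0.4 -0.2] q6 0.39 yhead -29.1 down [ 0.024 -0.011 -1.   ]
tool cm [13.51 -0.03 -0.32]
[229.6979136  162.65260717] [289.42014036 109.07501045]
```

View pics/p4.png

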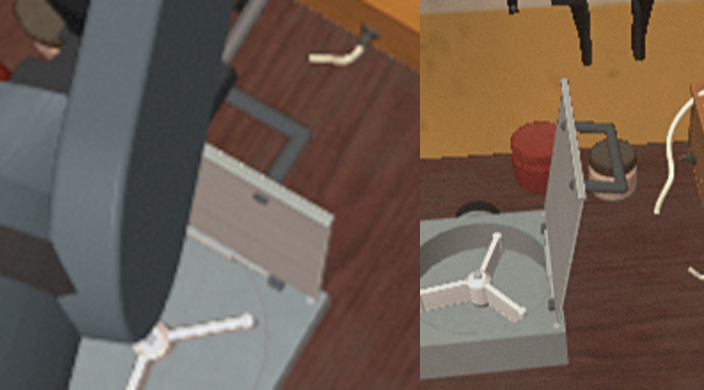

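The scene crop shows the bar running from (610,127) to (625,188), with its middle at image (291,109). My estimate predicts (289,109), so they agree. The fingers hang above it, and I'll descend in stages.

```bash
python3 -m inch '[[[2,0.1,-0.2,0,0.44],[2,0,-0.1,0,0.44],[2,0,0,0,0.44],[1.5,0,0,0,0.44],[0.5,0,0,0,0.44],[0,0,0,0,0.44]]]'>/dev/null; python3 s.py .660 .030 .211
```

```text
t 16.27 p [0.6503 0.0396 0.2655] w 0.0385 f [0.4 0.2 0.6] q6 0.4 yhead -28.9 down [ 0.018 -0.006 -1.   ]
tool cm [5.47 1.21 0.39]
```

```bash
python3 -m inch '[[[-0.3,1.2,0.4,0,0.44],[0,0,0,0,0.44],[0,0,0,0,0.44]]]'>/dev/null; python3 s.py .660 .030 .211
```

```text
t 16.52 p [0.6591 0.0314 0.2714] w 0.0382 f [-0.7  0.4  0.2] q6 0.38 yhead -28.8 down [ 0.019 -0.006 -1.   ]
tool cm [6.04 0.03 0.1 ]
```

```bash
python3 -m inch '[[[1,0.15,0,0,0.44],[1,0.15,0,0,0.44],[1,0.15,0,0,0.44],[0,0,0,0,0.44]]]'>/dev/null; python3 s.py .660 .030 .211
```

```text
t 16.85 p [0.6662 0.0281 0.2425] w 0.0384 f [-0.4  0.7 -0.9] q6 0.38 yhead -28.8 down [ 0.027 -0.007 -1.   ]
tool cm [ 3.13 -0.72  0.15]
```

```bash
python3 -m inch '[[[0,-0.6,0.1,0,0.44],[0,0,0,0,0.44]]]'>/dev/null; python3 s.py .660 .030 .211; python3 -m inch '[[[1,0,0,0,0.44],[1,0,0,0,0.44],[0.8,0,0,0,0.44],[0,0,0,0,0.44]]]'>/dev/null; python3 s.py .660 .030 .211
```

```text
t 17.02 p [0.6594 0.0301 0.2404] w 0.0384 f [-0.6 -0.2 -0.3] q6 0.38 yhead -28.8 down [ 0.024 -0.006 -1.   ]
tool cm [ 2.94 -0.01  0.  ]
t 17.35 p [0.6597 0.0303 0.2101] w 0.0385 f [-0.4  0.1  0. ] q6 0.38 yhead -28.8 down [ 0.024 -0.006 -1.   ]
tool cm [-0.08  0.04  0.01]
```

```bash
python3 -m inch '[[[0,0,0,0,0.05],[0,0,0,0,0.05],[0,0,0,0,0.05],[0,0,0,0,0.05],[0,0,0,0,0.05]]]' 12; python3 s.py
python3 - <<'E'
from h import *
b=camera("scene")[20:240,180:340,::-1]
cv2.imwrite("pics/p5.png",cv2.resize(b,None,fx=2,fy=2,interpolation=2))
E
```

```text
time: 17.77
position: [0.6598, 0.0303, 0.2093]
tool_rot: [0.615, 0.354, -0.603, 0.366]
ft_force: [-0.5, 1.3, -0.6]
grip_width: 0.0129
t 17.77 p [0.6598 0.0303 0.2093] w 0.0129 f [-0.5  1.3 -0.6] q6 0.38 yhead -28.8 down [ 0.023 -0.006 -1.   ]
```

View pics/p5.png

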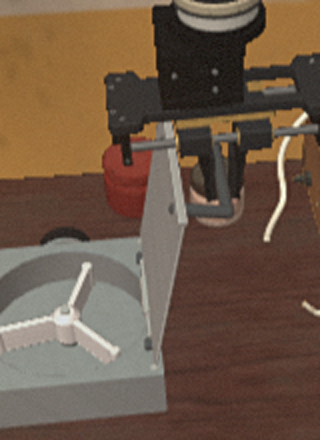

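The fingers hold the bar, with the width at 12.9 mm. Now I'll make a helper for the next rows along the hinge arc.

```bash
cat > arc.py <<'E'
import sys
from h import *
from scipy.spatial.transform import Rotation as Rt
n=int(sys.argv[1]); dt=float(sys.argv[2])
ex=np.array([.8783,-.4781,0]); ez=np.array([0,0,1.]); off=np.array([0,0,-.0057])
o=robot.get_obs();R=Rt.from_quat(o["tool_rot"]).as_matrix();p=np.array(o["position"])
# hinge placed so the start grasp (theta 1.75) fits exactly
bar0=np.array([.6598,.0303,.215]); H=bar0-.0757*ex-.149*ez
bar=lambda th:H+.16*(-np.cos(th)*ex+np.sin(th)*ez)+.048*(np.sin(th)*ex+np.cos(th)*ez)
b=p-off-H; th=np.arctan2(b[2],-b@ex)-np.arctan2(.048,.16)
print("H",H.round(3),"t",round(o["time"],2),"theta",round(th,3),"rad err mm",round((np.hypot(b@ex,b[2])-.16704)*1e3,1),"w",round(o["grip_width"],4),"f",np.round(o["ft_force"],1),"lat mm",round((p-bar0)@np.array([.4781,.8783,0])*1e3,1),"down",R[:,0].round(3))
cur=p
for k in range(1,n+1):
    t=max(th-dt*k,-.03); q=bar(t)+off; print(round(t,2),(R.T@(q-cur)*100).round(2).tolist()); cur=q
E
python3 arc.py 8 0.07
```

```text
H [0.593 0.066 0.066] t 17.82 theta 1.749 rad err mm 0.1 w 0.0115 f [0.6 0.5 0.6] lat mm -0.0 down [ 0.023 -0.006 -1.   ]
1.68 [-0.51, -1.05, 0.0]
1.61 [-0.44, -1.08, 0.0]
1.54 [-0.37, -1.11, 0.0]
1.47 [-0.29, -1.13, 0.0]
1.4 [-0.21, -1.15, 0.0]
1.33 [-0.13, -1.16, 0.0]
1.26 [-0.04, -1.17, 0.01]
1.19 [0.04, -1.17, 0.01]
```

```bash
python3 -m inch '[[[-0.5,-1.05,0,0,0.05],[-0.45,-1.1,0,0,0.05],[-0.35,-1.1,0,0,0.05],[-0.3,-1.1,0,0,0.05]]]'; python3 arc.py 8 0.07
```

```text
time: 18.15
position: [0.6213, 0.0512, 0.2263]
tool_rot: [0.616, 0.352, -0.601, 0.367]
ft_force: [0.4, -0.4, -1.7]
grip_width: 0.0116
H [0.593 0.066 0.066] t 18.15 theta 1.469 rad err mm 2.0 w 0.0116 f [ 0.4 -0.4 -1.7] lat mm -0.0 down [ 0.03  -0.008 -1.   ]
1.4 [-0.02, -1.19, 0.01]
1.33 [-0.13, -1.16, 0.01]
1.26 [-0.05, -1.17, 0.01]
1.19 [0.03, -1.17, 0.01]
1.12 [0.11, -1.16, 0.01]
1.05 [0.19, -1.15, 0.01]
0.98 [0.27, -1.14, 0.01]
0.91 [0.35, -1.12, 0.01]
```

Working: little force, and the bar is still held.

```bash
python3 -m inch '[[[-0.05,-1.15,0,0,0.05],[-0.1,-1.15,0,0,0.05],[-0.05,-1.15,0,0,0.05],[0.05,-1.15,0,0,0.05],[0.1,-1.15,0,0,0.05]]]'; python3 arc.py 7 0.07
```

```text
time: 18.57
position: [0.5622, 0.0833, 0.2279]
tool_rot: [0.616, 0.352, -0.601, 0.368]
ft_force: [3.0, 0.8, -10.5]
grip_width: 0.0111
H [0.593 0.066 0.066] t 18.57 theta 1.072 rad err mm 4.2 w 0.0111 f [  3.    0.8 -10.5] lat mm -0.1 down [ 0.03  -0.008 -1.   ]
1.0 [0.66, -1.07, -0.0]
0.93 [0.33, -1.12, 0.01]
0.86 [0.4, -1.1, 0.01]
0.79 [0.48, -1.07, 0.01]
0.72 [0.55, -1.03, 0.01]
0.65 [0.62, -0.99, 0.01]
0.58 [0.69, -0.94, 0.01]
```

```bash
python3 -m inch '[[[0.6,-0.9,0,0,0.05],[0.5,-1,0,0,0.05],[0.5,-1.05,0,0,0.05],[0.55,-1.05,0,0,0.05]]]' 18; python3 arc.py 7 0.07
```

```text
time: 18.9
position: [0.5203, 0.1062, 0.2105]
tool_rot: [0.616, 0.353, -0.599, 0.369]
ft_force: [4.4, -1.5, -9.5]
grip_width: 0.0116
H [0.593 0.066 0.066] t 18.9 theta 0.774 rad err mm 4.6 w 0.0116 f [ 4.4 -1.5 -9.5] lat mm -0.0 down [ 0.032 -0.007 -0.999]
0.7 [0.98, -0.81, 0.01]
0.63 [0.64, -0.98, 0.01]
0.56 [0.71, -0.93, 0.01]
0.49 [0.77, -0.88, 0.01]
0.42 [0.83, -0.82, 0.01]
0.35 [0.89, -0.76, 0.01]
0.28 [0.94, -0.7, 0.01]
```

```bash
python3 -m inch '[[[0.9,-0.65,0,0,0.05],[0.8,-0.85,0,0,0.05],[0.8,-0.85,0,0,0.05],[0.85,-0.8,0,0,0.05]]]'; python3 arc.py 8 0.06
```

```text
time: 19.23
position: [0.4843, 0.1258, 0.1788]
tool_rot: [0.616, 0.355, -0.599, 0.368]
ft_force: [3.5, -2.7, -5.5]
grip_width: 0.0114
H [0.593 0.066 0.066] t 19.23 theta 0.471 rad err mm 4.6 w 0.0114 f [ 3.5 -2.7 -5.5] lat mm -0.0 down [ 0.03  -0.004 -1.   ]
0.41 [1.05, -0.37, 0.01]
0.35 [0.77, -0.65, 0.01]
0.29 [0.8, -0.6, 0.01]
0.23 [0.84, -0.55, 0.01]
0.17 [0.87, -0.5, 0.01]
0.11 [0.9, -0.45, 0.01]
0.05 [0.92, -0.39, 0.01]
-0.01 [0.94, -0.34, 0.01]
```

```bash
python3 -m inch '[[[1.0,-0.35,0,0,0.05],[0.85,-0.55,0,0,0.05],[0.85,-0.55,0,0,0.05],[0.85,-0.5,0,0,0.05],[0.85,-0.45,0,0,0.05]]]'; python3 arc.py 4 0.05
```

```text
time: 19.65
position: [0.4584, 0.1399, 0.1353]
tool_rot: [0.616, 0.355, -0.597, 0.371]
ft_force: [2.7, -3.6, -2.5]
grip_width: 0.0114
H [0.593 0.066 0.066] t 19.65 theta 0.163 rad err mm 3.9 w 0.0114 f [ 2.7 -3.6 -2.5] lat mm -0.1 down [ 0.035 -0.004 -0.999]
0.11 [0.93, -0.03, 0.01]
0.06 [0.77, -0.33, 0.01]
0.01 [0.78, -0.3, 0.01]
-0.03 [0.68, -0.22, 0.01]
```

```bash
python3 -m inch '[[[0.8,-0.1,0,0,0.05],[0.7,-0.25,0,0,0.05],[0.6,-0.25,0,0,0.05],[0,0,0,0,0.05]]]'; python3 arc.py 2 0.03
```

```text
time: 19.98
position: [0.4512, 0.1438, 0.1137]
tool_rot: [0.617, 0.355, -0.596, 0.372]
ft_force: [2.1, -2.2, -2.0]
grip_width: 0.0118
H [0.593 0.066 0.066] t 19.98 theta 0.027 rad err mm 3.3 w 0.0118 f [ 2.1 -2.2 -2. ] lat mm -0.1 down [ 0.037 -0.005 -0.999]
-0.0 [0.59, 0.15, -0.0]
-0.03 [0.43, -0.14, 0.0]
```

```bash
python3 -m inch '[[[0.4,0,0,0,0.05],[0.4,0,0,0,0.05],[0,0,0,0,0.05]]]'; python3 arc.py 1 0.03
```

```text
time: 20.23
position: [0.4493, 0.1448, 0.1057]
tool_rot: [0.616, 0.356, -0.597, 0.37]
ft_force: [0.8, -2.4, 0.8]
grip_width: 0.0109
H [0.593 0.066 0.066] t 20.23 theta -0.021 rad err mm 3.0 w 0.0109 f [ 0.8 -2.4  0.8] lat mm -0.1 down [ 0.034 -0.003 -0.999]
-0.03 [0.23, 0.25, -0.0]
```

```bash
python3 -m inch '[[[0.3,0,0,0,0.05],[0.3,0,0,0,0.05],[0,0,0,0,0.05]]]'; python3 arc.py 1 0.03
python3 - <<'E'
from h import *
b=camera("scene")[80:250,140:340,::-1]
cv2.imwrite("pics/p6.png",cv2.resize(b,None,fx=3,fy=3,interpolation=2))
E
```

```text
time: 20.48
position: [0.4482, 0.1454, 0.0997]
tool_rot: [0.616, 0.356, -0.597, 0.37]
ft_force: [-0.5, 0.7, 2.2]
grip_width: 0.0113
H [0.593 0.066 0.066] t 20.48 theta -0.057 rad err mm 2.8 w 0.0113 f [-0.5  0.7  2.2] lat mm -0.1 down [ 0.032 -0.002 -0.999]
-0.03 [-0.37, 0.39, -0.01]
```

View pics/p6.png

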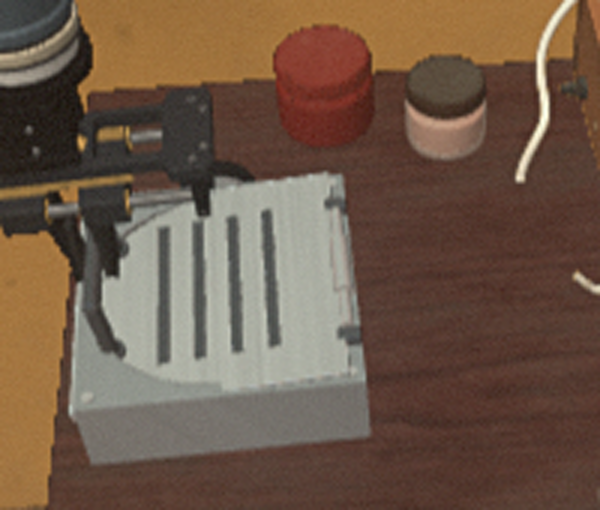

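The flap looks flat on the intake, with the bar (crop 90,290) between the fingers. Fingers can now slide on the bar without the flap moving any further, so it is seated. I'll release and rise.

```bash
python3 -m inch '[[[0,0,0,0,0.5],[0,0,0,0,0.5],[0,0,0,0,0.5],[0,0,0,0,0.5],[-2,0,0,0,0.5],[-3,0,0,0,0.5],[-3,0,0,0,0.5],[-3,0,0,0,0.5]]]'; python3 -m inch '[[[-3,0,0,0,0.5],[-3,0,0,0,0.5],[-3,3,3,0,0.5],[0,3,3,0,0.5],[0,3,3,0,0.5],[0,3,3,0,0.5],[0,2,2,0,0.5],[0,0,0,0,0.5]]]'; python3 s.py
python3 - <<'E'
from h import *
a=camera("top")[130:310,120:390,::-1]; b=camera("scene")[80:370,130:390,::-1]
cv2.imwrite("pics/p7.png",np.hstack([cv2.resize(a,(435,290),interpolation=2),cv2.resize(b,(360,290)[:1]+(290,),interpolation=2)]))
E
```

```text
time: 21.2
position: [0.4415, 0.1438, 0.2069]
tool_rot: [0.61, 0.359, -0.603, 0.367]
ft_force: [-0.0, 0.8, -0.5]
grip_width: 0.0429
time: 21.87
position: [0.4997, -0.0406, 0.3064]
tool_rot: [0.614, 0.356, -0.596, 0.376]
ft_force: [0.7, -0.4, -0.0]
grip_width: 0.0438
t 21.87 p [ 0.4997 -0.0406  0.3064] w 0.0438 f [ 0.7 -0.4 -0. ] q6 0.18 yhead -27.7 down [ 0.037 -0.01  -0.999]
```

View pics/p7.png

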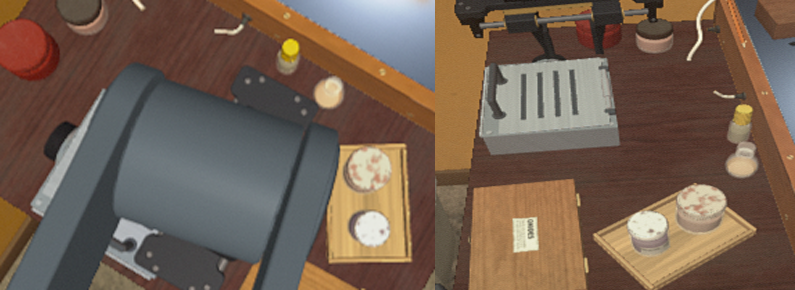

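The flap lies shut with the gripper clear, both jars stand in the tray, and the bottles have not moved. I'll check the bar's position quickly, then hand in.

```bash
python3 - <<'E'
from h import *
ex=np.array([.8783,-.4781,0]);H=np.array([.5908,.0677,.066])
for th in (0,.05,.1):
    b=H+.16*(-np.cos(th)*ex+np.sin(th)*np.array([0,0,1]))+.048*(np.sin(th)*ex+np.cos(th)*np.array([0,0,1])); print(th,proj("scene",b).round(1))
g=camera("scene")[130:215,155:190].astype(int).sum(2); v,u=np.nonzero(g<200); print("bar mid seen",(u.min()+u.max())/2+155,(v.min()+v.max())/2+130,len(u),u.mean()+155,v.mean()+130)
E
python3 -m inch '[[[0,0,0,0,0.5],[0,0,0,0,0.5],[0,0,0,0,0.5]]]' | head -1
```

```text
0 [170.5 160. ]
0.05 [171. 157.]
0.1 [171.7 154. ]
bar mid seen 174.0 172.0 272 173.3125 159.74264705882354
time: 22.27
```

```bash
python3 -c "
from rig import robot
print(robot.hand_in())"
```

```text
the job is handed in; nothing more can be done
None
```

I did all four steps in order and handed the job in at about 22 s of the 70 s; no verdict came back.

- **Jar:** I lifted it out of the intake and stood it in the free half of the tray. The last pictures show it upright there. The tray jar and both bottles look unmoved; I judged that by eye and did not measure it.
- **Impeller:** One push at a vane sent it clockwise at about 10 rad/s. The tracked images show it running on about 2.7 turns untouched. A later check showed it at rest before I touched the flap.
- **Flap:** I pinched the bar and eased the flap down at about 1 rad/s or less, with no slam. The bar slipped about 4 mm in the fingers on the way, with at most about 11 N on the tool.
- **Shut check:** After release the flap looks flat. The dark bar pixels average row 159.7, against 160.0 predicted for shut and 157.0 for 0.05 rad open. This is a rough check: the column was off by 3 px, and the mask may include part of the bar's legs.
- **Not seen at the end:** The impeller is hidden under the flap, so its being at rest comes from the earlier check. The arm was clear of everything at hand-in.

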